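# Hold a line-up bar through both castor-bracket bushings

### The job

Take the steel line-up bar by its red grip from its cradle and thread it, nose first, into the bushing in the castor bracket's yellow cheek and on through the bushing in the blue cheek, until about 2 cm of the nose sticks out beyond the blue-side bushing. Finish holding it there, still and firmly gripped and without wedging it hard, so that a colleague can tighten the bracket: do not let go. Leave the jar, plug box and spray can where they are.

Things in the scene. Friction and masses are not known exactly. Their poses are not given: they have to be found in the camera images.
- bar: Loose steel line-up bar, about 0.18 kg, lying level, axis 50 mm above the table. Origin on its axis in the middle of its round red grip (24 mm diameter, 50 mm long, black band near the rear end), which overhangs the cradle freely. A 12 mm diameter rod runs from the grip along local -y. It may roll about its y axis. Balance point about 63 mm from the origin towards the nose.
- bar_nose (a point): Point of the bar's nose, on its axis, 165 mm from the middle of the grip (bar local y = -165 mm). The last 12 mm of the rod taper from 12 to 6 mm diameter.
- cradle: Fixed stand: bare aluminium foot 90 x 120 x 10 mm (local y = -145 to -25 mm) with two white V-rests, 12 mm thick, tops 60 mm above the table, at local y = -45 and -125 mm, in which the rod lies. Origin on the table under the middle of the bar's red grip (bar shifted up to 8 mm along it); the nose points along local -y.
- bracket: Fixed. Origin on the table under its centre. Blue foot 110 (x) x 130 (y) x 8 mm; upright cheeks 70 mm wide (x), 8 thick, 112 high, at local y = +35 (yellow) and -35 mm (blue), each with a brass bushing 32 mm outside, 15 mm bore, 20 mm long, centred in the cheek. Both bores lie on one level line along local y, 90 mm above the table, 50 mm gap between. The bar goes in towards local -y.
- mouth_yellow (a point): Centre of the outer mouth of the yellow cheek's bushing, on the bore axis (bracket local y = +45 mm, 90 mm above the table). Axes as the bracket's.
- mouth_blue (a point): Centre of the outer end of the blue cheek's bushing, on the bore axis (bracket local y = -45 mm, 90 mm above the table). Axes as the bracket's.
- tip_jar: Bystander: amber glass jar with black lid, 56 mm diameter, 70 mm high; origin under its centre.
- plug: Bystander: white plug box 50 x 90 x 40 mm; origin under its centre.
- spray: Bystander: spray can with blue label, 60 mm diameter, 150 mm high; origin under its centre.
There are look-alikes about, which are no part of the job. Leave any brown or white look-alike of the bracket alone.

How it is judged:
On the way, in this order (a step that is already met when the one before it is completed fails the run):
1. the bar is held in the gripper, clear of the cradle (height (world z) of bar above 0.07 m and contact force between the fingers and bar above 3 N and contact force between bar and cradle below 0.1 N), for 0.1 s.
2. the nose has come through the yellow cheek's bushing and is in the gap, not yet in the blue one (x of bar_nose in the frame of mouth_yellow between -0.006 and 0.006 m and z of bar_nose in the frame of mouth_yellow between -0.006 and 0.006 m and y of bar_nose in the frame of mouth_yellow between -0.07 and -0.02 m and y of bar in the frame of mouth_yellow above 0.05 m and angle between the y axis of bar and the y axis of bracket, either way round below 0.12 rad), for 0.05 s.
At the end, for the whole second after the job is handed in: Bar through both bushings, within 0.06 rad of the bores and nose within 5 mm of their line; nose 10 to 32 mm past the blue-side bushing, grip outside the yellow cheek; speed under 0.02 m/s, gripped with over 5 N, under 20 N on the bracket, off the cradle (x of bar_nose in the frame of mouth_blue between -0.005 and 0.005 m and z of bar_nose in the frame of mouth_blue between -0.005 and 0.005 m and y of bar_nose in the frame of mouth_blue between -0.032 and -0.01 m and y of bar in the frame of mouth_yellow above 0.03 m and angle between the y axis of bar and the y axis of bracket, either way round below 0.06 rad and contact force between the fingers and bar above 5 N and contact force between bar and bracket below 20 N and contact force between bar and cradle below 0.1 N and linear speed of bar below 0.02 m/s); the arm keeps its last pose, push and grip.
It fails at once if the jar is moved by more than 25 mm or tipped (distance of tip_jar from where it was at the start of the episode above 0.025 m or angle between tip_jar's own z axis and vertical above 0.4 rad).
It fails at once if the plug box is moved by more than 25 mm or tipped (distance of plug from where it was at the start of the episode above 0.025 m or angle between plug's own z axis and vertical above 0.4 rad).
It fails at once if the spray can is moved by more than 25 mm or tipped (distance of spray from where it was at the start of the episode above 0.025 m or angle between spray's own z axis and vertical above 0.4 rad).
It also fails if it takes over 48 s, if anything falls off the work surface, if the arm or the gripper's body presses on something with over 40 N, if the wrist force passes 120 N, or if a joint passes its speed limit or range.

### The arm

A 7-joint arm with a two-finger parallel gripper is mounted at the origin on the work surface. World frame = base frame: x ahead of the robot, y to its left, z up, the work surface at z = 0. Lengths are in m, angles in rad, forces in N, time in s.
With the tool pointing down it reaches from about 0.35 to 0.9 m from the base axis. Payload 8.1 kg.
Tool frame: the origin (TCP) lies at the very end of the fingers, on their centre line; the grasp point (between the pads) lies arm.hold_point_z behind it (arm.hold_point_z is the distance from the TCP to the grasp point, in m); z points along the fingers, y is the line along which they close (so a half turn about z gives the same grasp; the last joint's range is limited). The gripper opens to 92 mm and grips with 3 to 60 N. Pads are 19 mm wide; open, the fingers measure 130 mm over their backs; the gripper's body (75 mm by 190 mm) begins 47 mm behind the grasp point.
Start: joints at [-1.327, 0.434, 0.025, 1.573, -0.012, 1.134, -0.075], TCP at [0.212, 0.588, 0.196] pointing down, gripper open.
Joint ranges: [-2.62, 2.62], [-0.44, 2.09], [-1.27, 1.32], [0.08, 2.57], [-1.32, 4.46], [0.12, 2], [-2.74, 2.74]. Speed limits (rad/s): [2.22, 2.22, 3.01, 3.01, 3.14, 3.14, 3.14].

### API

Orientations are given as a rotation vector (axis times angle).
In Python, from cell import arm, vision, job, cut_out gives the robot as it stands. The module is installed in compiled form; this text tells all that it offers.
- The arm moves only by the tool play_rows, never from a script. Its argument "increments" is text: rows parted by semicolons, each of 5 numbers parted by spaces: the shift along the tool's x, y, z in cm, then the turn about the tool's z in degrees, then the opening, from -1 (shut) to 1 (fully open), so that 0 is half open. A call has 1 to 5 rows; each row shifts and turns the commanded pose from where the row before left it, along the tool's axes as they then stand; what a row does not reach is not made up. A row lasts 1/12 s, in which the tool goes at most 41.7 mm and 7.16 degrees, less where a joint would pass 70% of its speed; a pose out of reach is approached as far as the arm can. A call is refused whole if a number of a shift passes 4.17 or a number of a turn 7.16, either way. A call with a gripper value outside its range is refused whole. The fingers move at their own pace and stop on an object; "grip_force" is the grip in N (left out, the last holds). Time passes only in rows, so rows that do not move let the fingers close. It gives the time, the measured TCP pose, the force, the opening and the grip force at its end, in the units of the state.
- arm.observe(): the state, without advancing time (a new reading comes with each control period).
- vision.get_image(name): name is "scene" or "top" or "wrist"; returns a dict with "frame" (384x512x3 uint8, red, green, blue), "z_map" (384x512 float32, m along the optical axis (not along the pixel's ray), 0 where there is no reading), "mtx" (3x3 intrinsics, pixels), "distortion" ([k1, k2, p1, p2, k3] as OpenCV has them; the pictures are not rectified), "cam_to_world" (4x4, takes a point from camera to world coordinates). Camera axes: x right, y up, looking along -z (the intrinsics and any distortion apply to the point x, -y, -z); pixel columns grow to the right and rows downward; lengths in m; the calibration is good to about 2 mm. A picture is of the moment at which its call begins.
- job.sign_off(): hands the job in; it is judged then, once.
Trained networks look in a picture, given as the dict that the camera call returned (one of the last four; its "shot" number tells which), for a name from the list of things; names that differ only in an ending like _2 or _b are one class to them, and where a whole thing is asked for, a point or a joint stands for the part that bears it (a point fixed in the world has none). Each returns a list of dicts, best first, with "confidence" (0 to 1); they miss things now and then, are a little off and sometimes report something else, mostly with a low value. They report only what shows in the picture. A call takes as long as a camera call. They do not tell look-alikes from the thing itself.
- cut_out(query, picture): "mask" (384x512 bool, what is visible of it) and "point" ([row, column] in pixels, amid what is visible of it).
The state is a dict: "clock": time; "joints": joint angles; "dq": joint speeds; "joint_efforts": joint torques, N m; "position": TCP position; "ee_rot": TCP orientation; "force": force on the tool from outside, world axes, zero at the start; "ft_torque": the same for the moment, N m; "width": opening from 0.0 (shut) to 1.0 (fully open); "gripper_force": force on a finger pad.
Only numpy, scipy, OpenCV 4.12 (cv2) and the standard library are available. Lean on these libraries where they do the work, as an engineer would, in place of code of your own. Each camera call takes 0.05 s, during which the arm holds its last target. There are 200 camera calls.

## Working session

There is one attempt and no reset: what is moved stays moved. The work goes in short steps, Python scripts to look and compute and a tool call to move; the robot and the scene stay as the last step left them, time stands still between calls to the robot, and variables do not carry over. Pictures are saved under pics/ and viewed, at most 10 in all, crops included, and the job is handed in when it is done.

Besides the shell and the picture viewer there is one more tool, called after "Request:" as name(argument=value, ...), one argument or row to a line, values as JSON. play_rows: Moves the arm, as the interface text tells. Its arguments: {"type":"object","properties":{"increments":{"type":"string"},"grip_force":{"type":"number"}},"required":["increments"]}

```bash
mkdir -p pics; cat > h.py <<'E'
import numpy as np, cv2
from cell import arm, vision, job, cut_out
def world(p, uv, z=None):
    """pixels (N,2 col,row) -> world using depth map"""
    uv=np.asarray(uv,float).reshape(-1,2)
    n=cv2.undistortPoints(uv[:,None],np.array(p["mtx"]),np.array(p["distortion"]))[:,0]
    d=p["z_map"][uv[:,1].round().astype(int),uv[:,0].round().astype(int)] if z is None else z
    c=np.c_[n[:,0]*d,-n[:,1]*d,-d*np.ones(len(n)),np.ones(len(n))]
    w=(c@np.array(p["cam_to_world"]).T)[:,:3]
    return w[d>0] if z is None else w
def cloud(p,mask):
    r,c=np.nonzero(mask); return world(p,np.c_[c,r])
def ray(p,uv,h):
    a=world(p,uv,1.0)[0]; o=np.array(p["cam_to_world"])[:3,3]; return o+(a-o)*(h-o[2])/(a[2]-o[2])
def save(n,img,s=1): cv2.imwrite(f"pics/{n}.png",cv2.cvtColor(cv2.resize(img,None,fx=s,fy=s),cv2.COLOR_RGB2BGR))
E
python3 - <<'E'
from h import *
s=arm.observe(); print(s, arm.hold_point_z)
P={k:vision.get_image(k) for k in("scene","top")}
for k,p in P.items():
    save(k,p["frame"],1.5)
    print(k,np.round(p["cam_to_world"],3).tolist(),np.array(p["mtx"]).round(1).tolist())
    for q in("bar","cradle","bracket","tip_jar","plug","spray"):
        for r in cut_out(q,p):
            w=cloud(p,r["mask"]); print(k,q,round(r["confidence"],2),np.round(r["point"]),np.median(w,0).round(3) if len(w) else None, r["mask"].sum())
E
```

```text
{'clock': 0.0, 'joints': array([-1.32659243,  0.43527079,  0.02497784,  1.57409816, -0.01161921,
        1.13399355, -0.07509889]), 'dq': array([-0.00129761,  0.00169435,  0.00124141,  0.00047599, -0.00098077,
        0.00027699, -0.00082473]), 'joint_efforts': array([ 5.42257239e-04, -6.67853737e+01,  9.85287689e-01, -3.14458680e+01,
       -6.05276437e-02,  4.32628265e-02,  1.66051382e-04]), 'position': array([0.21229639, 0.58723908, 0.19481496]), 'ee_rot': array([-5.42132322e-01, -3.09431037e+00,  2.54110682e-03]), 'force': array([ 0.64694842, -0.72523008, -0.1402074 ]), 'ft_torque': array([-0.01109967,  0.05080348, -0.02313129]), 'gripper_force': 0.0, 'width': 0.9972893616087686} 0.0188
scene [[0.624, -0.46, 0.632, 1.308], [0.781, 0.353, -0.515, -0.702], [0.014, 0.815, 0.58, 0.787], [0.0, 0.0, 0.0, 1.0]] [[478.0, 0.0, 244.1], [0.0, 478.0, 194.1], [0.0, 0.0, 1.0]]
scene bar 0.52 [170. 301.] [0.527 0.143 0.054] 269
scene cradle 0.93 [196. 290.] [0.537 0.092 0.01 ] 824
scene bracket 0.96 [205. 179.] [ 0.407 -0.183  0.011] 1821
scene bracket 0.74 [235. 240.] [ 0.614 -0.149  0.021] 2526
scene bracket 0.63 [163. 243.] [0.359 0.063 0.02 ] 1513
scene tip_jar 0.91 [234. 334.] [0.767 0.027 0.046] 701
scene plug 0.64 [200. 376.] [0.724 0.235 0.036] 603
scene spray 0.86 [250. 132.] [ 0.588 -0.423  0.101] 1725
top [[-0.006, 0.993, -0.121, 0.411], [-1.0, -0.006, -0.006, -0.094], [-0.006, 0.121, 0.993, 1.323], [0.0, 0.0, 0.0, 1.0]] [[464.8, 0.0, 251.9], [0.0, 464.8, 192.4], [0.0, 0.0, 1.0]]
top bar 0.63 [210. 168.] [0.52  0.149 0.056] 334
top cradle 0.96 [210. 186.] [0.513 0.098 0.01 ] 1087
top bracket 0.91 [184. 271.] [ 0.594 -0.141  0.009] 1818
top bracket 0.83 [274. 196.] [0.346 0.066 0.009] 1840
top bracket 0.68 [257. 286.] [ 0.39  -0.181  0.009] 1806
top tip_jar 0.69 [128. 210.] [0.747 0.039 0.067] 405
top plug 0.83 [141. 133.] [0.71  0.247 0.039] 565
top spray 0.77 [192. 372.] [ 0.559 -0.403  0.147] 659
```

View pics/scene.png

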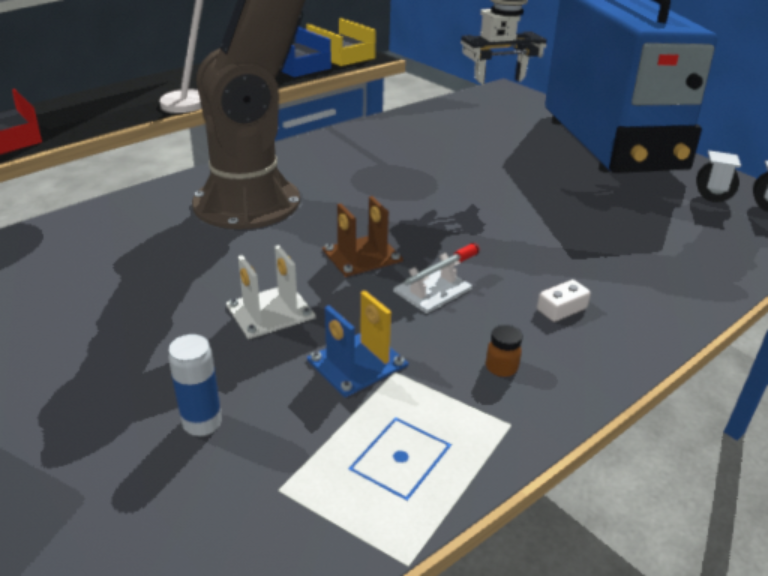

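View pics/top.png

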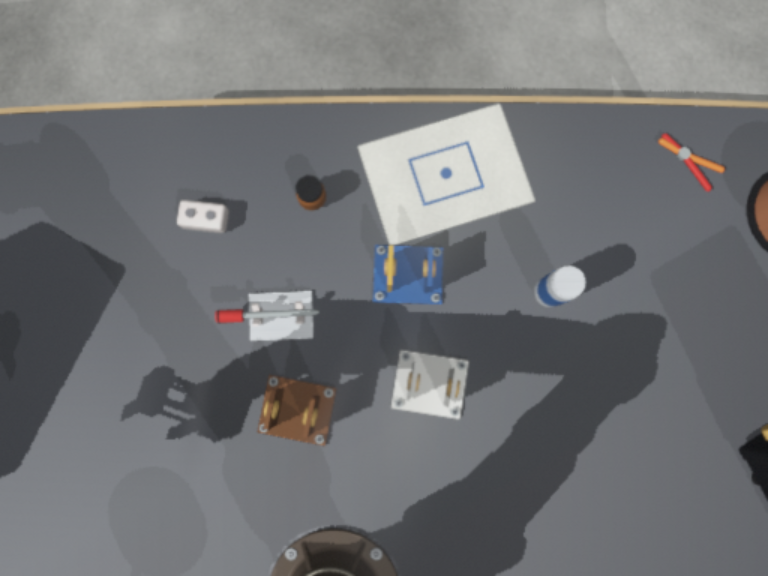

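The job's bracket is the one with blue foot and yellow and blue cheeks, at scene (357,345) and top (408,275) in the 1.5x pictures. The brown one at top (297,410) and the white one at (430,385) are look-alikes. The bar's red grip is at top (230,316), with its nose pointing right (world -y) at (318,313).

```bash
python3 - <<'E'
from h import *
def hsv(p): return cv2.cvtColor(p["frame"],cv2.COLOR_RGB2HSV)
def near(p,m,c,r):
    rr,cc=np.nonzero(m); uv=np.c_[cc,rr]; d=p["z_map"][rr,cc]; uv=uv[d>0]; w=world(p,uv); k=np.hypot(*(w[:,:2]-c).T)<r; return w[k]
for k in("top","scene"):
    p=vision.get_image(k); H=hsv(p); h,s,v=H[...,0],H[...,1],H[...,2]
    red=((h<8)|(h>172))&(s>140)&(v>60)
    w=near(p,red,[.52,.15],.12); 
    print(k,"red",len(w),w.min(0).round(3),w.max(0).round(3),np.median(w,0).round(4))
    a=np.ones(h.shape,bool); w=near(p,a,[.515,.10],.14); w=w[(w[:,2]>.044)&(w[:,2]<.058)]
    w=w[np.abs(w[:,0]-.52)<.03]
    vx,vy,x0,y0=cv2.fitLine(w[:,:2].astype(np.float32),cv2.DIST_HUBER,0,.001,.001).ravel(); print(" bar line",len(w),vx/vy, x0-vx/vy*(y0-.1),"x at y=.1; y range",np.percentile(w[:,1],[0,2,98,100]).round(4), "zmax",w[:,2].max())
    yel=(h>18)&(h<32)&(s>130)&(v>70); w=near(p,yel,[.6,-.12],.12); w=w[w[:,2]>.02]
    print(" yel",len(w),w.min(0).round(3),w.max(0).round(3))
    t=w[w[:,2]>.10]; 
    if len(t)>5:print("  yel top",len(t),t.mean(0).round(4),t.min(0).round(4),t.max(0).round(4),np.polyfit(t[:,0],t[:,1],1))
    blu=(h>100)&(h<125)&(s>130); w=near(p,blu,[.6,-.14],.12)
    t=w[w[:,2]>.10]; print(" blue top",len(t),t.mean(0).round(4) if len(t) else 0, t.min(0).round(4),t.max(0).round(4))
    f=w[(w[:,2]<.016)&(w[:,2]>.002)]; print(" foot",len(f),cv2.minAreaRect(f[:,:2].astype(np.float32)*1000),f[:,2].mean())
save("crop",cv2.resize(vision.get_image("scene")["frame"][140:270,190:340],None,fx=5,fy=4.5,interpolation=cv2.INTER_CUBIC))
E
```

```text
top red 118 [0.507 0.163 0.05 ] [0.527 0.207 0.066] [0.5172 0.1851 0.0597]
 bar line 335 -0.051589362 0.5208353 x at y=.1; y range [0.0254 0.0311 0.2053 0.2111] zmax 0.05794822403751776
 yel 50 [ 0.567 -0.112  0.099] [ 0.632 -0.106  0.118]
  yel top 49 [ 0.5958 -0.1084  0.1115] [ 0.5666 -0.1119  0.1025] [ 0.6319 -0.1061  0.1179] [-0.03458214 -0.08778029]Traceback (most recent call last):
  File "<stdin>", line 18, in <module>
    return umr_minimum(a, axis, None, out, keepdims, initial, where)
ValueError: zero-size array to reduction operation minimum which has no identity
```

```bash
python3 - <<'E'
from h import *
def hsv(p): return cv2.cvtColor(p["frame"],cv2.COLOR_RGB2HSV)
def near(p,m,c,r):
    w=cloud(p,m); return w[np.hypot(*(w[:,:2]-c).T)<r]
def rng(n,t): print(" ",n,len(t),*( [t.mean(0).round(4),t.min(0).round(4),t.max(0).round(4)] if len(t) else []))
for k in("top","scene"):
    p=vision.get_image(k); H=hsv(p); h,s,v=[H[...,i] for i in range(3)]; print(k)
    red=((h<8)|(h>172))&(s>140)&(v>60); rng("red",near(p,red,[.52,.15],.12))
    a=np.ones(h.shape,bool); w=near(p,a,[.515,.10],.14); w=w[(w[:,2]>.044)&(w[:,2]<.058)&(np.abs(w[:,0]-.52)<.03)]
    vx,vy,x0,y0=cv2.fitLine(w[:,:2].astype(np.float32),cv2.DIST_HUBER,0,.001,.001).ravel(); print("  bar",vx/vy, x0-vx/vy*(y0-.1),np.percentile(w[:,1],[0,2,98,100]).round(4))
    yel=(h>18)&(h<32)&(s>130)&(v>70); w=near(p,yel,[.6,-.12],.12); rng("yel",w)
    blu=(h>95)&(h<130)&(s>90); w=near(p,blu,[.6,-.14],.12); rng("blu",w)
    w=near(p,a,[.6,-.14],.12); t=w[(w[:,2]>.10)&(w[:,2]<.122)]; 
    for n,t in(("tall yel",t[t[:,1]>-.14]),("tall blu",t[t[:,1]<-.14])): rng(n,t); print("   slope",np.polyfit(t[:,0],t[:,1],1)[0] if len(t)>5 else 0)
    f=w[(w[:,2]<.014)&(w[:,2]>.004)]; print("  foot",len(f),cv2.minAreaRect(f[:,:2].astype(np.float32)*1000),f[:,2].mean())
f=vision.get_image("scene")["frame"][140:270,190:340]
cv2.imwrite("pics/crop.png",cv2.cvtColor(cv2.resize(f,None,fx=5,fy=4.5,interpolation=cv2.INTER_CUBIC),cv2.COLOR_RGB2BGR))
E
```

```text
top
  red 117 [0.5166 0.1849 0.0598] [0.5067 0.1627 0.0516] [0.5263 0.2053 0.0664]
  bar -0.07512596 0.5192625 [0.0255 0.031  0.2054 0.2109]
  yel 50 [ 0.596  -0.1086  0.1106] [ 0.5671 -0.1119  0.1005] [ 0.6314 -0.1062  0.1174]
  blu 1202 [ 0.5906 -0.1436  0.015 ] [ 0.5423 -0.2085 -0.0062] [ 0.6563 -0.0757  0.1168]
  tall yel 120 [ 0.5997 -0.1074  0.1091] [ 0.5654 -0.1172  0.1001] [ 0.6344 -0.0985  0.1175]
   slope -0.05787660702966953
  tall blu 129 [ 0.5955 -0.1768  0.109 ] [ 0.5626 -0.1863  0.1005] [ 0.631  -0.1672  0.1168]
   slope -0.04295292466957294
  foot 1543 ((596.6045532226562, -139.84481811523438), (230.3110809326172, 229.457275390625), 34.453224182128906) 0.007776118842472641
scene
  red 101 [0.5254 0.1858 0.0565] [0.5103 0.1607 0.0439] [0.5328 0.2154 0.0643]
  bar -0.022878064 0.52739537 [0.0222 0.0296 0.2066 0.2154]
  yel 748 [ 0.6058 -0.1169  0.0684] [ 0.5055 -0.1894 -0.0025] [ 0.6404 -0.0612  0.1135]
  blu 1563 [ 0.6121 -0.1649  0.0278] [ 0.4812 -0.21   -0.0039] [ 0.6618 -0.0704  0.1144]
  tall yel 140 [ 0.6053 -0.1098  0.1079] [ 0.5687 -0.1185  0.1002] [ 0.6395 -0.1014  0.1135]
   slope -0.0372324012299365
  tall blu 153 [ 0.6027 -0.1799  0.1078] [ 0.5645 -0.1877  0.1002] [ 0.6374 -0.1712  0.1144]
   slope -0.03647710645681495
  foot 1046 ((629.248291015625, -164.2581787109375), (171.01605224609375, 169.3056182861328), 87.6937484741211) 0.007619691729769038
```

View pics/crop.png

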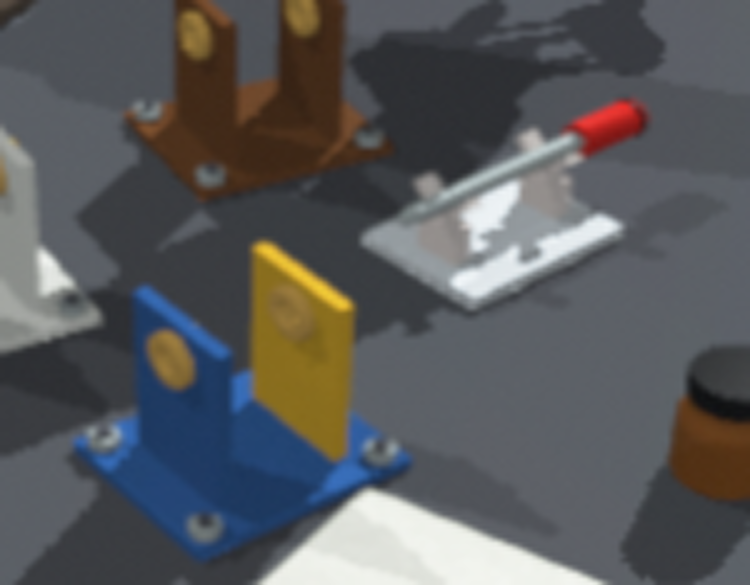

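The enlarged crop confirms it: one bracket with blue foot, yellow cheek (300,340 in the crop) facing the bar, blue cheek (180,370), and the red-gripped bar in its cradle. I'll turn the tool first, then approach.

Request:
play_rows(
  increments="0 0 0 6.7 1; 0 0 0 6.7 1; 0 0 0 6.7 1; 0 0 0 6.7 1; 0 0 0 6.7 1",
)

```text
clock: 1.32
position: [0.2125, 0.5878, 0.1957]
ee_rot: [-1.419, -2.803, -0.0]
force: [-0.5, 0.2, -0.1]
width: 1.002
gripper_force: 0.0
```

Request:
play_rows(
  increments="0 0 0 6.7 1; 0 0 0 6.7 1; 0 0 0 6.7 1; 0 0 0 6.7 1; 0 0 0 6.7 1",
)

```text
clock: 1.73
position: [0.2124, 0.5878, 0.1957]
ee_rot: [-2.166, -2.275, -0.0]
force: [0.1, 0.5, -0.3]
width: 1.003
gripper_force: 0.0
```

```bash
cat >> h.py <<'E'
from scipy.spatial.transform import Rotation as R
def rel(goal=None, yaw=None):
    """tool-axis shift (cm) to goal TCP; turn (deg about tool z) so that tool y lies along (cos yaw, sin yaw), mod 180"""
    s=arm.observe(); M=R.from_rotvec(s["ee_rot"]).as_matrix()
    print("t %.2f"%s["clock"],"pos",s["position"].round(4),"x",M[:,0].round(3),"y",M[:,1].round(3),"z",M[:,2].round(3),"F",s["force"].round(1),"T",s["ft_torque"].round(2),"w",round(s["width"],3),"gf",round(s["gripper_force"],1))
    if goal is not None: print("shift cm",(M.T@(np.array(goal)-s["position"])*100).round(2))
    if yaw is not None:
        d=np.degrees(np.arctan2(M[1,1],M[0,1])-yaw); print("turn deg",((d+90)%180-90).round(2))
E
python3 - <<'E'
from h import *
rel([.518,.186,.19],.05)
print(arm.observe()["joints"].round(2))
p=vision.get_image("wrist"); M=R.from_rotvec(arm.observe()["ee_rot"]).as_matrix()
C=np.array(p["cam_to_world"]); print("cam in tool",(M.T@(C[:3,3]-arm.observe()["position"])).round(3),"cam axes in tool\n",(M.T@C[:3,:3]).round(3))
E
```

```text
t 1.73 pos [0.2124 0.5878 0.1957] x [-0.049  0.999  0.   ] y [ 0.999  0.049 -0.   ] z [-0.  0. -1.] F [ 0.1  0.5 -0.3] T [-0.05  0.02 -0.01] w 1.003 gf 0.0
shift cm [-41.63  28.56   0.56]
turn deg -0.06
[-1.51  0.44  0.29  1.59 -0.14  1.13 -1.14]
cam in tool [ 0.074  0.001 -0.19 ] cam axes in tool
 [[ 0.009  0.962  0.274]
 [ 1.    -0.008 -0.002]
 [ 0.001  0.274 -0.962]]
```

Request:
play_rows(
  increments="-2.6 2.04 0 0 1; -2.6 2.04 0 0 1; -2.6 2.04 0 0 1; -2.6 2.04 0 0 1; -2.6 2.04 0 0 1",
)

```text
clock: 2.2
position: [0.3222, 0.4623, 0.1958]
ee_rot: [-2.156, -2.285, -0.001]
force: [0.1, 0.1, 0.1]
width: 0.997
gripper_force: 0.0
```

Request:
play_rows(
  increments="-2.6 2.04 0 0 1; -2.6 2.04 0 0 1; -2.6 2.04 0 0 1; -2.6 2.04 0 0 1; -2.6 2.04 0 0 1",
)

```text
clock: 2.62
position: [0.4312, 0.3381, 0.1959]
ee_rot: [-2.156, -2.285, -0.001]
force: [0.4, -0.6, -0.5]
width: 1.003
gripper_force: 0.0
```

Request:
play_rows(
  increments="-2.6 2.04 0 0 1; -2.6 2.04 0 0 1; -2.6 2.04 0 0 1; -2.6 2.04 0 0 1; 0 0 0 0 1",
)

```text
clock: 3.03
position: [0.5221, 0.2328, 0.1962]
ee_rot: [2.164, 2.272, 0.0]
force: [-0.3, -1.5, -0.3]
width: 0.999
gripper_force: 0.0
```

```bash
cat >> h.py <<'E'
def redax(p,c,hgt):
    """red grip: axis by centroid + principal direction of the blob, on plane z=hgt; returns ends and mask"""
    H=cv2.cvtColor(p["frame"],cv2.COLOR_RGB2HSV); h,s,v=[H[...,i] for i in range(3)]
    m=(((h<8)|(h>172))&(s>140)&(v>50)).astype(np.uint8)
    n,l,st,ce=cv2.connectedComponentsWithStats(m); i=1+np.argmax(st[1:,4]); return l==i,ce[i]
E
python3 - <<'E'
from h import *
rel([.518,.186,.19],.05)
p=vision.get_image("wrist"); save("wrist1",p["frame"],1.5)
m,c=redax(p,None,.05); w=cloud(p,m); print(c,m.sum(),w.min(0),w.max(0),np.median(w,0))
vx,vy,x0,y0=cv2.fitLine(w[:,:2].astype(np.float32),cv2.DIST_HUBER,0,.001,.001).ravel(); print("grip line dx/dy",vx/vy,"x at .186",x0+vx/vy*(.186-y0))
a=cloud(p,np.ones(m.shape,bool)); t=a[(a[:,2]>.05)&(a[:,2]<.06)&(a[:,1]<.15)&(a[:,1]>.03)&(abs(a[:,0]-.52)<.02)]
for y in np.arange(.03,.21,.015):
    q=a[(abs(a[:,1]-y)<.004)&(abs(a[:,0]-.52)<.03)&(a[:,2]>.046)]
    if len(q)>3: print(round(y,3),len(q),"x mid",(q[:,0].min()+q[:,0].max())/2,"med",np.median(q[:,0]).round(4),"w",np.ptp(q[:,0]).round(4),"ztop",np.percentile(q[:,2],95).round(4))
E
```

```text
t 3.03 pos [0.5221 0.2328 0.1962] x [-0.049  0.999 -0.003] y [0.999 0.049 0.003] z [ 0.003 -0.003 -1.   ] F [-0.3 -1.5 -0.3] T [-0.13  0.06  0.  ] w 0.999 gf 0.0
shift cm [-4.65 -0.64  0.63]
turn deg -0.08
[252.00514403 218.20987654] 972 [0.50692639 0.16463718 0.04265743] [0.53052288 0.21481398 0.06499446] [0.51930846 0.1926523  0.06103997]
grip line dx/dy -0.050522525 x at .186 0.5196194
0.045 7 x mid 0.5254758917883615 med 0.5231 w 0.0097 ztop 0.0561
0.06 201 x mid 0.5243954515042235 med 0.5238 w 0.0417 ztop 0.059
0.075 52 x mid 0.5242847529807515 med 0.5243 w 0.0096 ztop 0.0575
0.09 24 x mid 0.5237878815285046 med 0.5237 w 0.0093 ztop 0.0581
0.135 170 x mid 0.5216928225547826 med 0.5206 w 0.0398 ztop 0.0591
0.15 118 x mid 0.5207683176324419 med 0.5227 w 0.0403 ztop 0.0577
0.165 84 x mid 0.5197217210380747 med 0.5199 w 0.0228 ztop 0.0629
0.18 155 x mid 0.5192648040293346 med 0.519 w 0.0228 ztop 0.0632
0.195 159 x mid 0.5185928632847419 med 0.519 w 0.0225 ztop 0.0632
```

View pics/wrist1.png

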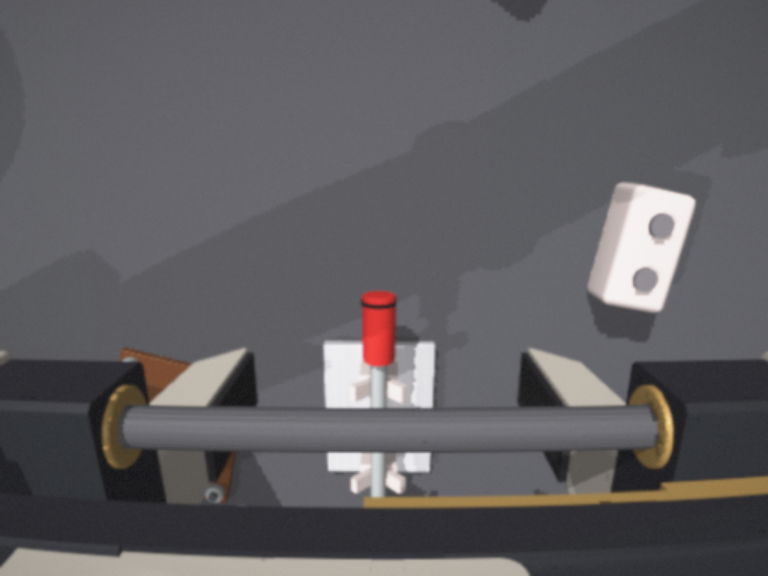

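Wrist view: the red grip (378,328) is between the open fingers, with the rod lying straight ahead below it. The plug box (650,245) is well off to the side. Descending on the grip.

Request:
play_rows(
  increments="-2.6 -0.27 0 0 1; -2.56 -0.26 0 0 1; 0 0 4 0 1; 0 0 4 0 1; 0 0 0 0 1",
)

```text
clock: 3.5
position: [0.5102, 0.1874, 0.11]
ee_rot: [-2.154, -2.282, 0.014]
force: [-1.3, 0.6, -0.5]
width: 1.0
gripper_force: 0.0
```

```bash
python3 - <<'E'
from h import *
rel([.5193,.181,.031],.05)
E
```

```text
t 3.50 pos [0.5102 0.1874 0.11  ] x [-0.057  0.998 -0.003] y [ 0.998  0.057 -0.009] z [-0.009 -0.004 -1.   ] F [-1.3  0.6 -0.5] T [-0.08  0.22 -0.  ] w 1.0 gf 0.0
shift cm [-0.66  0.94  7.9 ]
turn deg 0.43
```

Request:
play_rows(
  increments="0 0 0 0 1; 0 0 0 0 1",
)

```text
clock: 3.67
position: [0.5156, 0.189, 0.1172]
ee_rot: [2.158, 2.283, 0.002]
force: [0.4, -0.5, 0.9]
width: 0.999
gripper_force: 0.0
```

```bash
python3 - <<'E'
from h import *
rel([.5193,.181,.031],.05)
E
```

```text
t 3.67 pos [0.5156 0.189  0.1172] x [-0.056  0.998  0.001] y [0.998 0.056 0.001] z [ 0.001  0.001 -1.   ] F [ 0.4 -0.5  0.9] T [-0.04  0.03 -0.05] w 0.999 gf 0.0
shift cm [-0.83  0.32  8.62]
turn deg 0.36
```

Request:
play_rows(
  increments="-0.8 0.3 2 0.3 1; 0 0 2 0 1; 0 0 2 0 1; 0 0 1.5 0 1; 0 0 0 0 1",
)

```text
clock: 4.08
position: [0.5183, 0.181, 0.0404]
ee_rot: [-2.164, -2.277, 0.001]
force: [-0.1, 0.2, 0.7]
width: 0.998
gripper_force: 0.0
```

Request:
play_rows(
  increments="0 0 0 0 1",
)

```text
clock: 4.17
position: [0.5194, 0.1811, 0.0422]
ee_rot: [2.165, 2.276, 0.002]
force: [0.7, 0.6, -0.0]
width: 1.002
gripper_force: 0.0
```

```bash
python3 - <<'E'
from h import *
rel([.5193,.181,.031],.05)
E
```

```text
t 4.17 pos [0.5194 0.1811 0.0422] x [-0.05   0.999  0.001] y [0.999 0.05  0.001] z [ 0.001  0.001 -1.   ] F [ 0.7  0.6 -0. ] T [-0.08  0.09 -0.  ] w 1.002 gf 0.0
shift cm [-0.01 -0.01  1.12]
turn deg 0.02
```

Request:
play_rows(
  increments="0 0 1.1 0 1; 0 0 0 0 1; 0 0 0 0 -1; 0 0 0 0 -1; 0 0 0 0 -1",
  grip_force=55,
)

```text
clock: 4.58
position: [0.5187, 0.1804, 0.0301]
ee_rot: [2.166, 2.275, 0.001]
force: [-0.6, -0.7, -0.4]
width: 0.831
gripper_force: 0.0
```

Request:
play_rows(
  increments="0 0 0 0 -1; 0 0 0 0 -1; 0 0 0 0 -1; 0 0 0 0 -1; 0 0 0 0 -1",
)

```text
clock: 5.0
position: [0.5184, 0.1803, 0.0296]
ee_rot: [-2.166, -2.276, -0.0]
force: [0.4, 0.1, -0.1]
width: 0.471
gripper_force: 0.0
```

```bash
python3 - <<'E'
from h import *
rel([.5193,.181,.13],.05)
E
```

```text
t 5.00 pos [0.5184 0.1803 0.0296] x [-0.049  0.999  0.   ] y [0.999 0.049 0.   ] z [ 0.  0. -1.] F [ 0.4  0.1 -0.1] T [-0.05  0.09 -0.01] w 0.471 gf 0.0
shift cm [  0.07   0.09 -10.04]
turn deg -0.04
```

Request:
play_rows(
  increments="0 0 0 0 -1; 0 0 0 0 -1; 0 0 0 0 -1; 0 0 0 0 -1; 0 0 0 0 -1",
)

```text
clock: 5.42
position: [0.5186, 0.1803, 0.0297]
ee_rot: [2.166, 2.275, 0.0]
force: [0.5, 0.2, 0.8]
width: 0.104
gripper_force: 0.5
```

Request:
play_rows(
  increments="0 0 0 0 -1; 0 0 0 0 -1; 0 0 0 0 -1; 0 0 0 0 -1",
)

```text
clock: 5.75
position: [0.5185, 0.1803, 0.0297]
ee_rot: [2.166, 2.276, 0.0]
force: [1.2, -0.5, 1.1]
width: 0.001
gripper_force: 0.5
```

The fingers have closed fully, so the grasp missed. Looking again.

```bash
python3 - <<'E'
from h import *
s=arm.observe(); print(s["force"],s["width"])
p=vision.get_image("wrist"); q=vision.get_image("scene")
a=cv2.resize(p["frame"],(512,384)); b=cv2.resize(q["frame"][110:220,230:380],(520,384),interpolation=cv2.INTER_CUBIC)
c=np.vstack([np.hstack([a,b])]); save("miss",cv2.resize(c,(800,300)))
for pp in(p,q):
    m,c=redax(pp,None,0); w=cloud(pp,m); print(c,m.sum(),w.min(0).round(4),w.max(0).round(4),np.median(w,0).round(4))
E
```

```text
[ 1.18167871 -0.48012997  1.09130615] 0.0013177681891105937
[257.79779158 216.98550725] 1449 [0.5073 0.1863 0.0483] [0.5309 0.2086 0.0682] [0.5186 0.199  0.0585]
[13.7247557  85.19218241] 614 [-2.4024 -0.3981 -0.4705] [-0.6042  0.0852  0.1247] [-0.6221 -0.3147  0.0615]
```

View pics/miss.png

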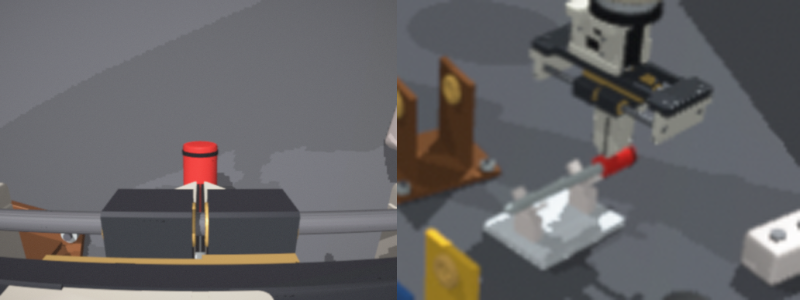

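```bash
python3 - <<'E'
from h import *
q=vision.get_image("scene")
f=q["frame"][140:190,280:350]; save("tip",cv2.resize(f,(770,550),interpolation=cv2.INTER_CUBIC))
# project expected TCP / bar points into the scene picture
C=np.linalg.inv(np.array(q["cam_to_world"]))
for n,P in(("TCP",[.5185,.1803,.0297]),("hold",[.5185,.1803,.0485]),("grip mid",[.5187,.1886,.05]),("grip top",[.5187,.1886,.062])):
    c=C[:3,:3]@np.array(P)+C[:3,3]; c=c*[1,-1,-1]
    uv=cv2.projectPoints(c[None],np.zeros(3),np.zeros(3),np.array(q["mtx"]),np.array(q["distortion"]))[0].ravel(); print(n,uv.round(1),"crop",((uv-[280,140])*11).round(), "exp depth",c[2].round(4),"seen",q["z_map"][int(round(uv[1])),int(round(uv[0]))])
E
```

```text
TCP [307.8 174.6] crop [306. 381.] exp depth 1.392 seen 1.4477363
hold [308.4 169.2] crop [313. 321.] exp depth 1.3811 seen 1.3625556
grip mid [310.5 167.9] crop [336. 307.] exp depth 1.3844 seen 1.3718671
grip top [310.9 164.4] crop [340. 268.] exp depth 1.3774 seen 1.3483028
```

View pics/tip.png

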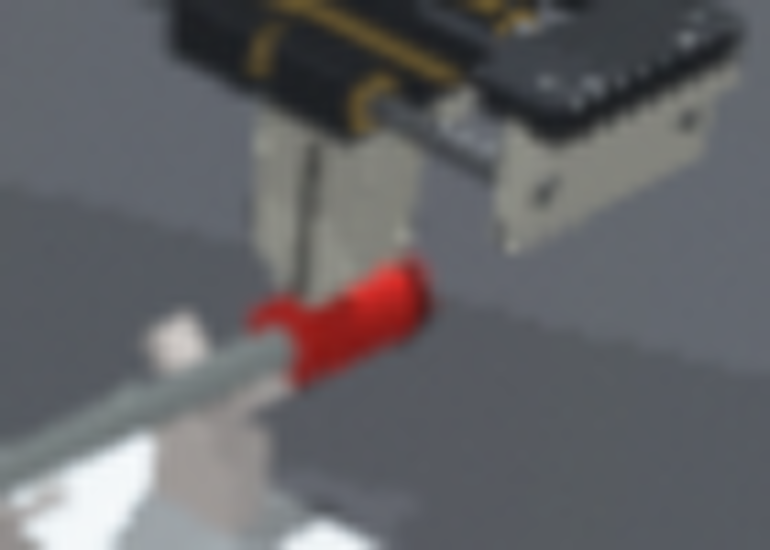

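```bash
python3 - <<'E'
from h import *
q=vision.get_image("scene")
for u in (303,307,312,317):
    print(u,[tuple(world(q,[[u,v]])[0].round(3)) if q["z_map"][v,u]>0 else None for v in range(152,174,3)])
p=vision.get_image("wrist"); s=arm.observe(); M=R.from_rotvec(s["ee_rot"]).as_matrix()
for u in (236,248,257,268):
    print(u,[(v,*((world(p,[[u,v]])[0]-s["position"])@M).round(3)) for v in range(215,262,5) if p["z_map"][v,u]>0])
E
```

```text
303 [(np.float64(0.504), np.float64(0.166), np.float64(0.104)), (np.float64(0.504), np.float64(0.167), np.float64(0.094)), (np.float64(0.506), np.float64(0.166), np.float64(0.085)), (np.float64(0.504), np.float64(0.17), np.float64(0.073)), (np.float64(0.434), np.float64(0.247), np.float64(-0.001)), (np.float64(0.448), np.float64(0.233), np.float64(0.001)), None, (np.float64(0.524), np.float64(0.152), np.float64(0.049))]
307 [(np.float64(0.516), np.float64(0.17), np.float64(0.109)), (np.float64(0.518), np.float64(0.168), np.float64(0.101)), (np.float64(0.519), np.float64(0.169), np.float64(0.09)), (np.float64(0.519), np.float64(0.17), np.float64(0.08)), (np.float64(0.519), np.float64(0.171), np.float64(0.07)), (np.float64(0.523), np.float64(0.169), np.float64(0.062)), (np.float64(0.529), np.float64(0.163), np.float64(0.057)), (np.float64(0.532), np.float64(0.161), np.float64(0.05))]
312 [(np.float64(0.553), np.float64(0.149), np.float64(0.133)), (np.float64(0.533), np.float64(0.173), np.float64(0.106)), (np.float64(0.541), np.float64(0.165), np.float64(0.103)), (np.float64(0.537), np.
[... 2669 characters left out ...]
4(0.01), np.float64(0.001), np.float64(-0.061))]
268 [(215, np.float64(0.02), np.float64(0.006), np.float64(-0.028)), (220, np.float64(0.017), np.float64(0.006), np.float64(-0.028)), (225, np.float64(0.015), np.float64(0.006), np.float64(-0.03)), (230, np.float64(0.012), np.float64(0.006), np.float64(-0.03)), (235, np.float64(0.012), np.float64(0.006), np.float64(-0.036)), (240, np.float64(0.012), np.float64(0.006), np.float64(-0.042)), (245, np.float64(0.037), np.float64(0.004), np.float64(-0.105)), (250, np.float64(0.037), np.float64(0.004), np.float64(-0.108)), (255, np.float64(0.037), np.float64(0.004), np.float64(-0.111)), (260, np.float64(0.037), np.float64(0.004), np.float64(-0.115))]
```

Request:
play_rows(
  increments="0 0 0 0 1; 0 0 0 0 1; 0 0 0 0 1; 0 0 0 0 1; 0 0 0 0 1",
)

```text
clock: 6.42
position: [0.5184, 0.1802, 0.0296]
ee_rot: [-2.166, -2.275, 0.0]
force: [0.4, 0.7, 0.2]
width: 0.315
gripper_force: 0.0
```

Request:
play_rows(
  increments="0 0 0 0 1; 0 0 0 0 1; 0 0 0 0 1; 0 0 0 0 1; 0 0 0 0 1",
)

```text
clock: 6.83
position: [0.5185, 0.1803, 0.0296]
ee_rot: [2.166, 2.275, 0.0]
force: [-0.5, -0.5, -0.3]
width: 0.683
gripper_force: 0.0
```

```bash
python3 - <<'E'
from h import *
rel()
q=vision.get_image("scene"); p=vision.get_image("wrist")
f=q["frame"][110:200,260:380]; a=cv2.resize(f,(600,450),interpolation=cv2.INTER_CUBIC); save("open",a)
s=arm.observe(); M=R.from_rotvec(s["ee_rot"]).as_matrix()
for n,pp in(("scene",q),("wrist",p)):
    t=(cloud(pp,np.ones(pp["z_map"].shape,bool))-s["position"])@M
    for sg in(-1,1):
        k=t[(abs(t[:,0])<.013)&(sg*t[:,1]>.025)&(sg*t[:,1]<.075)&(t[:,2]<.012)&(t[:,2]>-.12)]
        print(n,sg,len(k),"tool z max pct",np.percentile(k[:,2],[50,90,98,100]).round(4) if len(k) else 0)
        for z in np.arange(-.12,.02,.01):
            j=k[(k[:,2]>=z)&(k[:,2]<z+.01)]
            if len(j): print("   z",round(z,2),len(j),"y",j[:,1].min().round(3),j[:,1].max().round(3),"x",j[:,0].min().round(3),j[:,0].max().round(3))
E
```

```text
t 6.83 pos [0.5185 0.1803 0.0296] x [-0.049  0.999  0.   ] y [0.999 0.049 0.   ] z [ 0.  0. -1.] F [-0.5 -0.5 -0.3] T [-0.1   0.01 -0.02] w 0.683 gf 0.0
scene -1 144 tool z max pct [-0.0646 -0.0388 -0.0333 -0.0283]
   z -0.12 2 y -0.032 -0.032 x -0.012 -0.007
   z -0.11 9 y -0.035 -0.029 x -0.012 0.004
   z -0.1 8 y -0.036 -0.029 x -0.009 0.011
   z -0.09 15 y -0.05 -0.03 x -0.013 0.004
   z -0.08 24 y -0.047 -0.029 x -0.013 0.011
   z -0.07 22 y -0.05 -0.028 x -0.013 0.01
   z -0.06 29 y -0.048 -0.027 x -0.013 0.009
   z -0.05 18 y -0.043 -0.028 x -0.013 0.009
   z -0.04 16 y -0.04 -0.028 x -0.012 0.005
   z -0.03 1 y -0.035 -0.035 x 0.005 0.005
scene 1 104 tool z max pct [-0.0618 -0.0443 -0.0377 -0.0329]
   z -0.12 1 y 0.061 0.061 x -0.012 -0.012
   z -0.11 1 y 0.06 0.06 x -0.01 -0.01
   z -0.1 1 y 0.058 0.058 x -0.01 -0.01
   z -0.09 6 y 0.04 0.051 x -0.013 -0.0
   z -0.08 21 y 0.032 0.053 x -0.013 -0.001
   z -0.07 25 y 0.032 0.052 x -0.013 0.009
   z -0.06 26 y 0.032 0.051 x -0.012 0.013
   z -0.05 19 y 0.033 0.05 x -0.013 0.012
   z -0.04 4 y 0.033 0.04 x -0.012 -0.01
wrist -1 
[... 206 characters left out ...]
.035 -0.034 x -0.011 0.008
   z -0.08 382 y -0.047 -0.032 x -0.01 0.013
   z -0.07 505 y -0.049 -0.032 x -0.009 0.013
   z -0.06 451 y -0.05 -0.032 x 0.0 0.013
   z -0.05 399 y -0.048 -0.032 x -0.005 0.012
   z -0.04 214 y -0.044 -0.032 x -0.008 0.012
wrist 1 2678 tool z max pct [-0.0656 -0.0415 -0.0345 -0.0306]
   z -0.12 3 y 0.037 0.037 x 0.012 0.013
   z -0.11 166 y 0.036 0.037 x 0.005 0.013
   z -0.1 316 y 0.036 0.037 x -0.004 0.013
   z -0.09 257 y 0.036 0.037 x -0.01 0.008
   z -0.08 383 y 0.034 0.049 x -0.011 0.013
   z -0.07 486 y 0.034 0.052 x -0.009 0.013
   z -0.06 449 y 0.034 0.052 x 0.0 0.012
   z -0.05 404 y 0.034 0.051 x -0.005 0.012
   z -0.04 214 y 0.034 0.044 x -0.008 0.012
```

View pics/open.png

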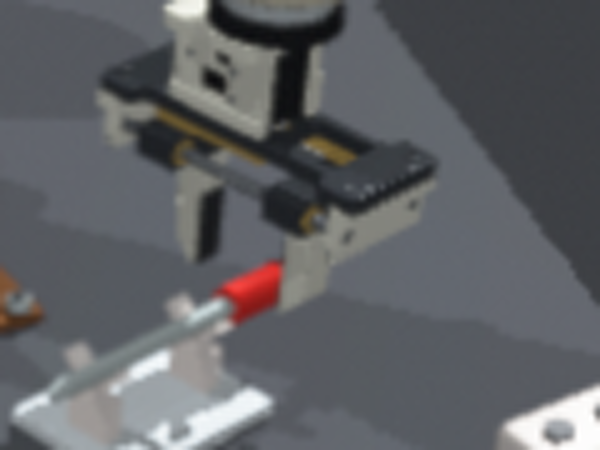

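Both cameras show the finger ends about 33 mm short of the reported TCP (tool z ≈ -0.034), and the gripper body is displaced by a matching amount. So I'll go 3.2 cm lower, watching the force.

Request:
play_rows(
  increments="0 0 1.2 0 0.4; 0 0 1 0 0.4; 0 0 1 0 0.4; 0 0 0 0 0.4",
)

```text
clock: 7.27
position: [0.517, 0.1798, -0.0044]
ee_rot: [-2.165, -2.275, 0.005]
force: [-0.3, -0.3, -0.6]
width: 0.702
gripper_force: 0.0
```

```bash
python3 - <<'E'
from h import *
rel()
p=vision.get_image("wrist"); s=arm.observe(); M=R.from_rotvec(s["ee_rot"]).as_matrix()
t=(cloud(p,np.ones(p["z_map"].shape,bool))-s["position"])@M
for sg in(-1,1):
    k=t[(abs(t[:,0])<.013)&(sg*t[:,1]>.025)&(sg*t[:,1]<.075)&(t[:,2]>-.12)&(t[:,2]<-.02)]; print(sg,len(k),np.percentile(k[:,2],[50,90,98,100]).round(4),k[:,1].min(),k[:,1].max())
m,c=redax(p,None,0); w=(cloud(p,m)-s["position"])@M; print("red in tool",w.min(0).round(4),w.max(0).round(4))
E
```

```text
t 7.27 pos [ 0.517   0.1798 -0.0044] x [-0.049  0.999 -0.001] y [ 0.999  0.049 -0.003] z [-0.003 -0.001 -1.   ] F [-0.3 -0.3 -0.6] T [-0.11  0.09 -0.01] w 0.702 gf 0.0
-1 2858 [-0.067  -0.0414 -0.0337 -0.0311] -0.049006966997301595 -0.031083091457081165
1 2643 [-0.0646 -0.0407 -0.0336 -0.0299] 0.03246977897571011 0.050400377670818654
red in tool [ 0.0039 -0.0092 -0.068 ] [ 0.0282  0.0142 -0.0541]
```

Request:
play_rows(
  increments="0 0.1 -0.2 0 -1; 0 0 0 0 -1; 0 0 0 0 -1; 0 0 0 0 -1; 0 0 0 0 -1",
  grip_force=55,
)

```text
clock: 7.73
position: [0.5196, 0.1805, -0.0]
ee_rot: [2.166, 2.275, 0.001]
force: [0.4, -0.5, 0.3]
width: 0.387
gripper_force: 0.0
```

Request:
play_rows(
  increments="0 0 0 0 -1; 0 0 0 0 -1; 0 0 0 0 -1; 0 0 0 0 -1; 0 0 0 0 -1",
)

```text
clock: 8.15
position: [0.5191, 0.1804, -0.0004]
ee_rot: [-2.166, -2.275, 0.0]
force: [-1.8, -0.1, 1.4]
width: 0.25
gripper_force: 55.0
```

Request:
play_rows(
  increments="0 0 0 0 -1; 0 0 0 0 -1",
)

```text
clock: 8.32
position: [0.5192, 0.1804, -0.0004]
ee_rot: [-2.166, -2.275, 0.0]
force: [-3.5, 0.0, 2.1]
width: 0.247
gripper_force: 55.0
```

Gripped at 55 N with the opening at the grip's diameter. Lifting.

Request:
play_rows(
  increments="0 0 -1 0 -1; 0 0 -2 0 -1; 0 0 -2 0 -1; 0 0 -1 0 -1; 0 0 0 0 -1",
)

```text
clock: 8.73
position: [0.5213, 0.1809, 0.0621]
ee_rot: [2.165, 2.274, 0.007]
force: [0.1, -0.3, -1.8]
width: 0.246
gripper_force: 55.0
```

Request:
play_rows(
  increments="0 0 0 0 -1; 0 0 0 0 -1",
)

```text
clock: 8.9
position: [0.5189, 0.1803, 0.0589]
ee_rot: [-2.165, -2.276, 0.001]
force: [-0.5, -0.0, -1.4]
width: 0.251
gripper_force: 55.0
```

```bash
cat >> h.py <<'E'
def barfit(p,lo,hi):
    """rod axis from depth points ahead of the grip, within box; returns line centre,dir"""
    w=cloud(p,np.ones(p["z_map"].shape,bool)); w=w[np.all((w>lo)&(w<hi),1)]
    return w
E
python3 - <<'E'
from h import *
rel()
for n in("top","scene","wrist"):
    p=vision.get_image(n); w=barfit(p,[.49,-.02,.075],[.56,.16,.15]); print(n,len(w))
    for y in np.arange(0.0,.16,.02):
        k=w[(w[:,1]>=y)&(w[:,1]<y+.02)]
        if len(k)>2: print("  y",round(y+.01,2),len(k),"x",k[:,0].min().round(4),np.median(k[:,0]).round(4),k[:,0].max().round(4),"z",np.median(k[:,2]).round(4),k[:,2].max().round(4))
    if len(w): print("  ymin",np.sort(w[:,1])[:4].round(4))
    m,c=redax(p,None,0); r=cloud(p,m); r=r[np.hypot(r[:,0]-.52,r[:,1]-.18)<.06]; print("  red",len(r),*(x.round(4) for x in(r.min(0),r.max(0))) if len(r) else [])
E
```

```text
t 8.90 pos [0.5189 0.1803 0.0589] x [-0.05   0.999 -0.   ] y [ 0.999  0.05  -0.001] z [-0.001 -0.    -1.   ] F [-0.5 -0.  -1.4] T [-0.04  0.06 -0.01] w 0.251 gf 55.0
top 237
  y 0.03 26 x 0.5178 0.5234 0.5291 z 0.1109 0.1149
  y 0.05 40 x 0.5179 0.5231 0.5291 z 0.1126 0.1172
  y 0.07 28 x 0.5179 0.523 0.5262 z 0.1133 0.1184
  y 0.09 37 x 0.5157 0.5207 0.5262 z 0.113 0.1189
  y 0.11 37 x 0.5154 0.5206 0.5266 z 0.1131 0.1191
  y 0.13 30 x 0.5156 0.5195 0.5237 z 0.113 0.1204
  y 0.15 39 x 0.5125 0.5182 0.5238 z 0.1139 0.12
  ymin [0.0253 0.0254 0.0256 0.0277]
  red 0
scene 171
  y 0.03 23 x 0.5243 0.5294 0.5334 z 0.1095 0.1138
  y 0.05 27 x 0.5253 0.5297 0.5338 z 0.1107 0.115
  y 0.07 25 x 0.5217 0.5298 0.5341 z 0.111 0.1157
  y 0.09 25 x 0.5198 0.5262 0.532 z 0.1113 0.1164
  y 0.11 25 x 0.5169 0.5253 0.5302 z 0.1115 0.1164
  y 0.13 23 x 0.5207 0.5254 0.5297 z 0.1112 0.1177
  y 0.15 23 x 0.5141 0.5248 0.5294 z 0.1126 0.1189
  ymin [0.0237 0.0258 0.0262 0.0263]
  red 0
wrist 410
  y 0.15 410 x 0.5152 0.5207 0.5266 z 0.1145 0.1166
  ymin [0.1473 0.1477 0.1482 0.1482]
  red 2434 [0.5073 0.1822 0.0979] [0.5321 0.2077 0.1231]
```

Request:
play_rows(
  increments="0 0 0 2.7 -1; 0 0 0 2.7 -1; 0 0 0 0 -1",
)

```text
clock: 9.3
position: [0.519, 0.1801, 0.0589]
ee_rot: [-2.273, -2.168, 0.002]
force: [-0.3, -0.5, -1.7]
width: 0.246
gripper_force: 55.0
```

```bash
python3 - <<'E'
from h import *
rel([.6107,.094,.0589],-.044)
p=vision.get_image("top"); H=cv2.cvtColor(p["frame"],cv2.COLOR_RGB2HSV); h,s,v=[H[...,i] for i in range(3)]
m=((h>95)&(h<130)&(s>90)).astype(np.uint8)
r,c=np.nonzero(m); w=world(p,np.c_[c,r],1.0)
o=np.array(p["cam_to_world"])[:3,3]; g=o+(w-o)*((.008-o[2])/(w[:,2]-o[2]))[:,None]
k=g[(abs(g[:,0]-.595)<.075)&(abs(g[:,1]+.142)<.085)]; print(cv2.minAreaRect(k[:,:2].astype(np.float32)*1000),len(k))
E
```

```text
t 9.30 pos [0.519  0.1801 0.0589] x [ 0.047  0.999 -0.001] y [ 0.999 -0.047 -0.001] z [-0.001 -0.001 -1.   ] F [-0.3 -0.5 -1.7] T [-0.01  0.07 -0.05] w 0.246 gf 55.0
shift cm [-8.17  9.57 -0.  ]
turn deg -0.18
((598.913818359375, -142.92410278320312), (131.3506622314453, 109.67073822021484), 87.77437591552734) 1254
```

Request:
play_rows(
  increments="-1 1.2 0 0 -1; -2.1 2.4 0 0 -1; -2.1 2.4 0 0 -1; -2 2.4 0 0 -1; -1 1.2 0 0 -1",
)

```text
clock: 9.77
position: [0.6142, 0.09, 0.0596]
ee_rot: [2.27, 2.168, -0.0]
force: [0.8, -0.5, -0.9]
width: 0.244
gripper_force: 55.0
```

Request:
play_rows(
  increments="0 0 0 0 -1; 0 0 0 0 -1",
)

```text
clock: 9.93
position: [0.6117, 0.0929, 0.059]
ee_rot: [-2.272, -2.17, 0.001]
force: [0.0, 0.9, -2.1]
width: 0.251
gripper_force: 55.0
```

```bash
cat > m.py <<'E'
from h import *
rel()
def proj(p,P):
    C=np.linalg.inv(np.array(p["cam_to_world"])); c=(C[:3,:3]@np.array(P,float).T+C[:3,3:4]).T*[1,-1,-1]
    return cv2.projectPoints(c,np.zeros(3),np.zeros(3),np.array(p["mtx"]),np.array(p["distortion"]))[0][:,0]
s=arm.observe(); M=R.from_rotvec(s["ee_rot"]).as_matrix(); hold=s["position"]-M[:,2]*.052; ax=M[:,0]
print("hold",hold.round(4))
for n in("top","scene"):
    p=vision.get_image(n); a=cloud(p,np.ones(p["z_map"].shape,bool)); o=np.array(p["cam_to_world"])[:3,3]
    d=a-hold; L=d@ax; perp=d-np.outer(L,ax); r=np.linalg.norm(perp,axis=1)
    k=(L<-.03)&(L>-.165)&(r<.016)
    # rod surface -> axis: least-squares cylinder of radius 6 mm, axis = hold+lat*y+ht*z + slopes
    from scipy.optimize import least_squares
    Q=a[k]; l=L[k]; ya=np.array([ax[1],-ax[0],0]); 
    u=(Q-hold)@ya; z=(Q-hold)[:,2]
    f=lambda t: np.hypot(u-t[0]-t[1]*(l+.1),z-t[2]-t[3]*(l+.1))-.006
    t=least_squares(f,[0,0,0,0],loss="soft_l1",f_scale=.001).x
    print(n,"rod n",k.sum(),"lateral(+x) %.4f slope %.3f height %.4f slope %.3f (at 100 mm ahead), rms %.4f"%(*t,np.std(f(t))),"axis at L=-.1:",(hold-.1*ax+t[0]*ya+[0,0,t[2]]).round(4),"nose L",np.sort(l)[:3].round(4))
    # cheeks
    b=a[(abs(a[:,0]-.6)<.05)&(abs(a[:,1]+.143)<.065)&(a[:,2]>.095)&(a[:,2]<.125)]
    for nm,c in(("yel",b[b[:,1]>-.143]),("blu",b[b[:,1]<-.143])):
        print("  ",nm,len(c),"x mid",((np.percentile(c[:,0],1)+np.percentile(c[:,0],99))/2).round(4),"y",c[:,1].mean().round(4),"ztop",np.percentile(c[:,2],[80,95]).round(4))
E
python3 m.py
```

```text
t 9.93 pos [0.6117 0.0929 0.059 ] x [ 0.046  0.999 -0.001] y [ 0.999 -0.046 -0.001] z [-0.001 -0.001 -1.   ] F [ 0.   0.9 -2.1] T [0.04 0.08 0.01] w 0.251 gf 55.0
hold [0.6118 0.093  0.111 ]
top rod n 212 lateral(+x) -0.0009 slope -0.005 height -0.0024 slope 0.007 (at 100 mm ahead), rms 0.0018 axis at L=-.1: [ 0.6063 -0.0069  0.1087] nose L [-0.1549 -0.1548 -0.1547]
   yel 132 x mid 0.6001 y -0.1074 ztop [0.1129 0.1152]
   blu 140 x mid 0.5967 y -0.1767 ztop [0.1126 0.1149]
scene rod n 196 lateral(+x) -0.0000 slope -0.003 height -0.0034 slope 0.009 (at 100 mm ahead), rms 0.0015 axis at L=-.1: [ 0.6072 -0.0069  0.1077] nose L [-0.1556 -0.155  -0.1548]
   yel 182 x mid 0.6037 y -0.1106 ztop [0.1112 0.1129]
   blu 185 x mid 0.601 y -0.1804 ztop [0.1108 0.1125]
```

Request:
play_rows(
  increments="0 -0.13 0.6 0 -1; 0 0 0.6 0 -1; 0 0 0.55 0 -1; 0 0 0 0 -1; 0 0 0 0 -1",
)

```text
clock: 10.45
position: [0.6097, 0.0944, 0.0415]
ee_rot: [-2.27, -2.171, 0.002]
force: [-0.2, -0.3, -0.7]
width: 0.253
gripper_force: 55.0
```

```bash
cat >> m.py <<'E'
H=cv2.cvtColor(p["frame"],cv2.COLOR_RGB2HSV); h,sa,v=[H[...,i].astype(int) for i in range(3)]
bv=lambda y,z:[.5989+.041*y,-.1429+y,z]
for nm,ly in(("blue mouth",-.045),("yellow inner",.025)):
    c0=proj(p,[bv(ly,.09)])[0]; yy,xx=np.mgrid[:384,:512]; near=np.hypot(xx-c0[0],yy-c0[1])<10
    m=near&(h>8)&(h<26)&(sa>60)&((sa<190) if ly>0 else True)
    n_,l_,st,ce=cv2.connectedComponentsWithStats(m.astype(np.uint8)); i=1+np.argmax(st[1:,4]); c=ce[i]
    w=world(p,[c],1.0)[0]; y=-.1429+ly; P=o+(w-o)*(y-o[1])/(w[1]-o[1])
    print(nm,"expected px",c0.round(1),"seen",c.round(1),"area",st[i,4],"bbox",st[i,:4],"-> x,z at plane",P.round(4))
f=cv2.resize(p["frame"][140:240,200:330],(780,600),interpolation=cv2.INTER_CUBIC); import sys
if len(sys.argv)>1: save(sys.argv[1],f)
E
python3 m.py near1
```

```text
t 10.45 pos [0.6097 0.0944 0.0415] x [ 0.044  0.999 -0.   ] y [ 0.999 -0.044 -0.001] z [-0.001 -0.    -1.   ] F [-0.2 -0.3 -0.7] T [-0.03 -0.01 -0.03] w 0.253 gf 55.0
hold [0.6098 0.0944 0.0935]
top rod n 205 lateral(+x) -0.0018 slope 0.002 height -0.0021 slope 0.004 (at 100 mm ahead), rms 0.0019 axis at L=-.1: [ 0.6036 -0.0054  0.0914] nose L [-0.1558 -0.1557 -0.1531]
   yel 131 x mid 0.5998 y -0.1075 ztop [0.1132 0.116 ]
   blu 140 x mid 0.597 y -0.1767 ztop [0.1125 0.115 ]
scene rod n 198 lateral(+x) 0.0010 slope -0.005 height -0.0031 slope 0.008 (at 100 mm ahead), rms 0.0016 axis at L=-.1: [ 0.6063 -0.0055  0.0904] nose L [-0.1581 -0.1567 -0.1552]
   yel 183 x mid 0.604 y -0.1105 ztop [0.1107 0.112 ]
   blu 188 x mid 0.6004 y -0.1803 ztop [0.1109 0.1122]
blue mouth expected px [222.  219.8] seen [223.9 219.5] area 81 bbox [220 214   9  12] -> x,z at plane [ 0.6044 -0.1879  0.0955]
yellow inner expected px [246.1 209.3] seen [247.8 209. ] area 122 bbox [243 202  11  15] -> x,z at plane [ 0.6062 -0.1179  0.0947]
```

View pics/near1.png

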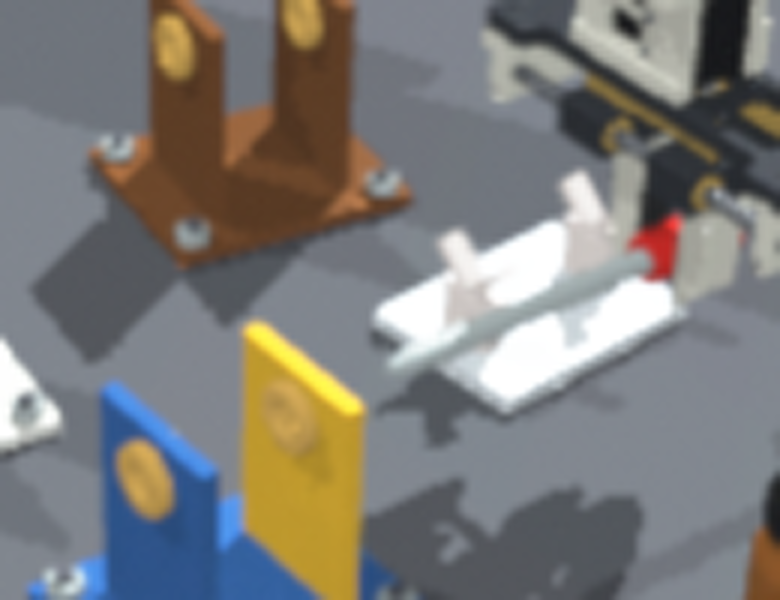

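The nose (392,362) is short of the yellow cheek (300,370), and the rod lines up with the brass bushings (145,480) and (290,415) to within about a pixel. Next I'll check the height numerically with the silhouette.

```bash
cat > line.py <<'E'
from h import *
from m import proj,p,k,o,near,h,sa,v,hold,ax   # scene picture from m.py
yy,xx=np.mgrid[:384,:512]
zm=p["z_map"]; r_,c_=np.nonzero(zm>0); order=np.zeros(zm.shape,bool)
# rows/cols of rod pixels (cloud keeps depth>0 pixels of the full mask in row-major order)
rr,cc=np.nonzero(np.ones(zm.shape,bool)); dz=zm[rr,cc]>0; rr,cc=rr[dz][k],cc[dz][k]
cols=[u for u in np.unique(cc) if (cc==u).sum()>=3]
mid=np.array([[u,rr[cc==u].mean()] for u in cols])
bp=np.polyfit(mid[:,0],mid[:,1],1); print("rod px line slope %.3f cols %d..%d resid %.2f"%(bp[0],cols[0],cols[-1],np.std(mid[:,1]-np.polyval(bp,mid[:,0]))))
for P in((hold-.05*ax),(hold-.1*ax),(hold-.15*ax)):
    a,b=proj(p,[P,P+[0,0,.001]]); e=np.polyval(bp,a[0])-a[1]; print("rod below kinematic axis by %.2f px = dz %.1f mm"%(e,e/(b[1]-a[1])))
E
python3 line.py | tail -6
```

```text
blue mouth expected px [222.  219.8] seen [223.9 219.5] area 81 bbox [220 214   9  12] -> x,z at plane [ 0.6044 -0.1879  0.0955]
yellow inner expected px [246.1 209.3] seen [247.8 209. ] area 122 bbox [243 202  11  15] -> x,z at plane [ 0.6063 -0.1179  0.0947]
rod px line slope -0.439 cols 265..303 resid 0.26
rod below kinematic axis by 1.12 px = dz -3.5 mm
rod below kinematic axis by 1.24 px = dz -3.8 mm
rod below kinematic axis by 1.38 px = dz -4.2 mm
```

```bash
cat >> line.py <<'E'
B=[]
for ly in(-.045,.025):
    c0=proj(p,[[.6029+.041*ly,-.1429+ly,.09]])[0]; nr=np.hypot(xx-c0[0],yy-c0[1])<11
    m_=nr&(h>8)&(h<26)&(sa>60)&((sa<190) if ly>0 else True)
    n_,l_,st,ce=cv2.connectedComponentsWithStats(m_.astype(np.uint8)); i=1+np.argmax(st[1:,4]); B.append(ce[i])
B=np.array(B); print("brass",B.round(2).tolist())
for c in B: print("rod line minus brass row %.2f px"%(np.polyval(bp,c[0])-c[1]))
P=np.array([.6,-.098,.09]); a,b,c=proj(p,[P,P+[0,0,.001],P+[.001,0,0]]); f=lambda q:(q-a)[1]-bp[0]*(q-a)[0]
print("row change at fixed col: per mm z %.3f, per mm x %.3f"%(f(b),f(c)))
E
python3 line.py | tail -4
```

```text
brass [[223.86, 219.48], [247.79, 208.98]]
rod line minus brass row -0.16 px
rod line minus brass row -0.05 px
row change at fixed col: per mm z -0.325, per mm x 0.309
```

Request:
play_rows(
  increments="-0.5 0.08 -0.04 0 -1; -1 0 0 0 -1; -0.7 0 0 0 -1; 0 0 0 0 -1; 0 0 0 0 -1",
)

```text
clock: 11.17
position: [0.6102, 0.0708, 0.0426]
ee_rot: [2.273, 2.168, -0.0]
force: [0.1, 0.9, -0.4]
width: 0.246
gripper_force: 55.0
```

```bash
python3 line.py
```

```text
t 11.17 pos [0.6102 0.0708 0.0426] x [ 0.047  0.999 -0.   ] y [ 0.999 -0.047  0.   ] z [ 0. -0. -1.] F [ 0.1  0.9 -0.4] T [0.03 0.11 0.01] w 0.246 gf 55.0
hold [0.6102 0.0708 0.0946]
top rod n 207 lateral(+x) -0.0013 slope 0.003 height -0.0024 slope 0.010 (at 100 mm ahead), rms 0.0018 axis at L=-.1: [ 0.6042 -0.029   0.0923] nose L [-0.1563 -0.1561 -0.1537]
   yel 134 x mid 0.5996 y -0.1067 ztop [0.113  0.1154]
   blu 142 x mid 0.5968 y -0.1768 ztop [0.113  0.1161]
scene rod n 202 lateral(+x) 0.0009 slope 0.001 height -0.0039 slope 0.017 (at 100 mm ahead), rms 0.0017 axis at L=-.1: [ 0.6064 -0.0291  0.0908] nose L [-0.1561 -0.1557 -0.1548]
   yel 186 x mid 0.6039 y -0.1103 ztop [0.1108 0.1125]
   blu 188 x mid 0.6007 y -0.1805 ztop [0.1113 0.1129]
blue mouth expected px [222.  219.8] seen [223.9 219.5] area 81 bbox [220 214   9  12] -> x,z at plane [ 0.6044 -0.1879  0.0955]
yellow inner expected px [246.1 209.3] seen [247.7 209. ] area 122 bbox [243 202  11  15] -> x,z at plane [ 0.6062 -0.1179  0.0946]
rod px line slope -0.430 cols 258..297 resid 0.23
rod below kinematic axis by 1.33 px = dz -4.1 mm
rod below kinematic axis by 1.36 px = dz -4.2 mm
rod below kinematic axis by 1.40 px = dz -4.2 mm
brass [[223.86, 219.48], [247.75, 209.03]]
rod line minus brass row -0.28 px
rod line minus brass row -0.10 px
row change at fixed col: per mm z -0.325, per mm x 0.308
```

Request:
play_rows(
  increments="-0.5 0 0 0 -1; -0.5 0 0 0 -1; -0.5 0 0 0 -1; -0.5 0 0 0 -1; 0 0 0 0 -1",
)

```text
clock: 11.68
position: [0.6092, 0.0502, 0.0426]
ee_rot: [2.272, 2.168, -0.001]
force: [0.5, 0.0, -1.6]
width: 0.249
gripper_force: 55.0
```

Request:
play_rows(
  increments="-0.4 0 0 0 -1; -0.4 0 0 0 -1; -0.4 0 0 0 -1; 0 0 0 0 -1; 0 0 0 0 -1",
)

```text
clock: 12.1
position: [0.6087, 0.0398, 0.0426]
ee_rot: [2.271, 2.17, 0.0]
force: [0.7, 0.4, -1.2]
width: 0.251
gripper_force: 55.0
```

```bash
python3 line.py
```

```text
t 12.10 pos [0.6087 0.0398 0.0426] x [ 0.046  0.999 -0.   ] y [ 0.999 -0.046  0.   ] z [ 0. -0. -1.] F [ 0.7  0.4 -1.2] T [-0.01  0.04 -0.02] w 0.251 gf 55.0
hold [0.6087 0.0398 0.0946]
top rod n 230 lateral(+x) -0.0014 slope 0.008 height 0.0013 slope -0.069 (at 100 mm ahead), rms 0.0029 axis at L=-.1: [ 0.6028 -0.06    0.0959] nose L [-0.1574 -0.1572 -0.1572]
   yel 151 x mid 0.5999 y -0.1049 ztop [0.1129 0.1146]
   blu 142 x mid 0.5969 y -0.1767 ztop [0.1119 0.115 ]
scene rod n 250 lateral(+x) 0.0011 slope -0.001 height -0.0022 slope -0.025 (at 100 mm ahead), rms 0.0037 axis at L=-.1: [ 0.6053 -0.0601  0.0924] nose L [-0.1589 -0.1582 -0.158 ]
   yel 194 x mid 0.6042 y -0.1089 ztop [0.1111 0.1127]
   blu 189 x mid 0.6013 y -0.1804 ztop [0.1107 0.1124]
blue mouth expected px [222.  219.8] seen [223.9 219.5] area 81 bbox [220 214   9  12] -> x,z at plane [ 0.6044 -0.1879  0.0955]
yellow inner expected px [246.1 209.3] seen [247.8 209. ] area 120 bbox [243 202  11  15] -> x,z at plane [ 0.6064 -0.1179  0.0948]
rod px line slope -0.389 cols 244..288 resid 0.87
rod below kinematic axis by 1.60 px = dz -4.9 mm
rod below kinematic axis by 0.96 px = dz -2.9 mm
rod below kinematic axis by 0.30 px = dz -0.9 mm
brass [[223.86, 219.48], [247.81, 209.04]]
rod line minus brass row -2.34 px
rod line minus brass row -1.20 px
row change at fixed col: per mm z -0.325, per mm x 0.297
```

Request:
play_rows(
  increments="-0.6 0 0 0 -1; -0.6 0 0 0 -1; -0.6 0 0 0 -1; -0.6 0 0 0 -1; 0 0 0 0 -1",
)

```text
clock: 12.62
position: [0.6075, 0.0137, 0.0427]
ee_rot: [2.273, 2.168, -0.001]
force: [0.3, -0.6, -1.7]
width: 0.246
gripper_force: 55.0
```

Request:
play_rows(
  increments="0 0 0 0 -1; 0 0 0 0 -1",
)

```text
clock: 12.78
position: [0.6076, 0.0163, 0.0425]
ee_rot: [-2.271, -2.171, -0.0]
force: [-0.3, 0.2, -1.9]
width: 0.245
gripper_force: 55.0
```

```bash
python3 - <<'E'
from h import *
rel()
a=[]
for n in("top","scene"):
    p=vision.get_image(n); w=cloud(p,np.ones((384,512),bool)); k=w[(abs(w[:,0]-.6)<.02)&(w[:,1]<-.122)&(w[:,1]>-.162)&(w[:,2]>.075)&(w[:,2]<.105)]
    print(n,len(k),*(([np.median(k,0).round(4),k.min(0).round(4),k.max(0).round(4)]) if len(k) else []))
    f=p["frame"][150:240,200:320] if n=="scene" else p["frame"][150:215,235:320]; a.append(cv2.resize(f,(400,300),interpolation=cv2.INTER_CUBIC))
save("gap",np.hstack(a))
E
```

```text
t 12.78 pos [0.6076 0.0163 0.0425] x [0.045 0.999 0.   ] y [ 0.999 -0.045 -0.   ] z [-0.  0. -1.] F [-0.3  0.2 -1.9] T [0.04 0.03 0.01] w 0.245 gf 55.0
top 27 [ 0.5987 -0.1281  0.0955] [ 0.5943 -0.1387  0.0874] [ 0.6049 -0.1225  0.0994]
scene 34 [ 0.604  -0.1296  0.0937] [ 0.5953 -0.1401  0.088 ] [ 0.6087 -0.123   0.0975]
```

View pics/gap.png

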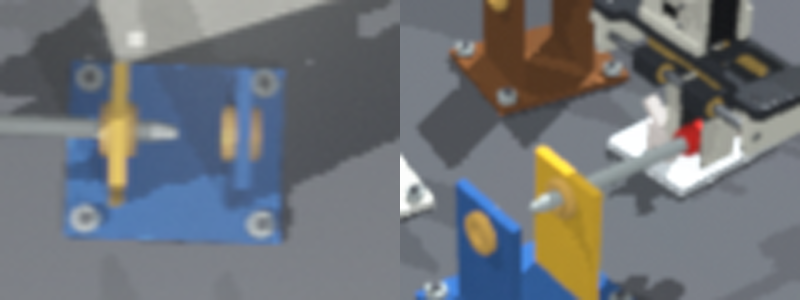

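The nose (top view (177,133), scene (545,205)) is through the yellow bushing, in the gap and in line with the blue bushing at (241,133) and (481,233). Continuing, with the force watched.

Request:
play_rows(
  increments="-0.6 0 0 0 -1; -0.6 0 0 0 -1; -0.5 0 0 0 -1; -0.4 0 0 0 -1; -0.3 0 0 0 -1",
)

```text
clock: 13.3
position: [0.6065, -0.0088, 0.0425]
ee_rot: [2.272, 2.17, -0.0]
force: [0.1, -0.2, -1.4]
width: 0.247
gripper_force: 55.0
```

Request:
play_rows(
  increments="-0.3 0 0 0 -1; -0.3 0 0 0 -1; -0.3 0 0 0 -1; -0.3 0 0 0 -1; 0 0 0 0 -1",
)

```text
clock: 13.72
position: [0.6059, -0.0207, 0.0425]
ee_rot: [2.271, 2.17, -0.0]
force: [-0.2, -0.7, -2.0]
width: 0.247
gripper_force: 55.0
```

Request:
play_rows(
  increments="-0.4 0 0 0 -1; -0.5 0 0 0 -1; -0.5 0 0 0 -1; -0.5 0 0 0 -1; 0 0 0 0 -1",
)

```text
clock: 14.13
position: [0.605, -0.0406, 0.0426]
ee_rot: [2.272, 2.169, -0.001]
force: [0.2, -1.5, -2.1]
width: 0.246
gripper_force: 55.0
```

Request:
play_rows(
  increments="-0.4 0 0 0 -1; -0.4 0 0 0 -1; -0.3 0 0 0 -1; 0 0 0 0 -1; 0 0 0 0 -1",
)

```text
clock: 14.55
position: [0.6046, -0.0504, 0.0425]
ee_rot: [2.271, 2.17, -0.001]
force: [0.6, -1.6, -3.2]
width: 0.244
gripper_force: 55.0
```

```bash
python3 - <<'E'
from h import *
rel([.6045,-.0515,.0425])
for n in("top","scene"):
    p=vision.get_image(n); w=cloud(p,np.ones((384,512),bool)); k=w[(abs(w[:,0]-.6)<.03)&(w[:,1]<-.186)&(w[:,1]>-.25)&(w[:,2]>.075)&(w[:,2]<.105)]
    print(n,len(k),*(([np.median(k,0).round(4),np.sort(k[:,1])[:5].round(4),k.max(0).round(4)]) if len(k) else []))
f=p["frame"][150:260,180:320]; save("fin",cv2.resize(f,(760,600),interpolation=cv2.INTER_CUBIC))
E
```

```text
t 14.55 pos [ 0.6046 -0.0504  0.0425] x [ 0.046  0.999 -0.   ] y [ 0.999 -0.046 -0.   ] z [-0. -0. -1.] F [ 0.6 -1.6 -3.2] T [-0.16  0.05 -0.02] w 0.244 gf 55.0
shift cm [-0.11 -0.   -0.  ]
top 32 [ 0.5958 -0.1946  0.0942] [-0.2058 -0.2055 -0.2031 -0.2029 -0.2025] [ 0.6126 -0.1862  0.1045]
scene 78 [ 0.6023 -0.1885  0.0915] [-0.2068 -0.2065 -0.2064 -0.2044 -0.2041] [ 0.6166 -0.1861  0.1046]
```

View pics/fin.png

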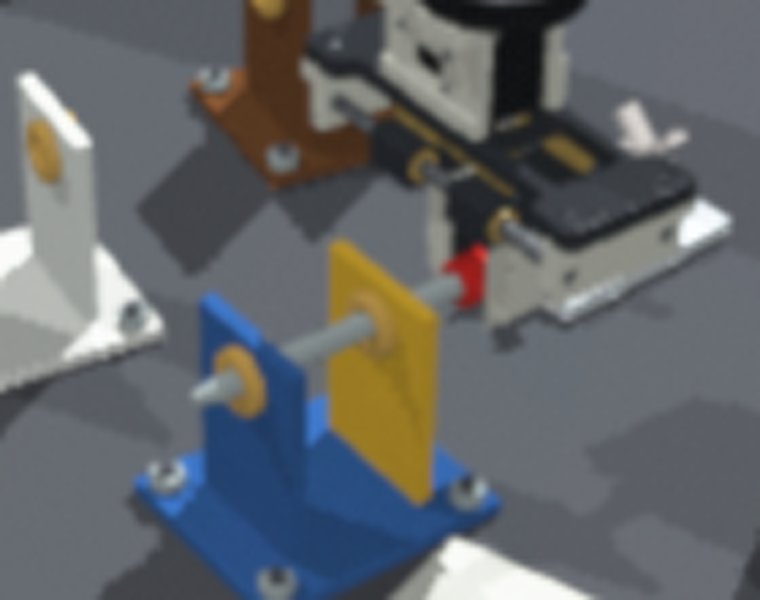

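The rod runs through both bushings, and the tip (200,390) sticks out about 18–19 mm past the blue one. The force is about 3 N, roughly the bar's weight plus a light touch. Letting it settle, then handing in.

Request:
play_rows(
  increments="-0.1 0 0 0 -1; 0 0 0 0 -1; 0 0 0 0 -1; 0 0 0 0 -1; 0 0 0 0 -1",
)

```text
clock: 15.07
position: [0.6046, -0.0504, 0.0425]
ee_rot: [-2.27, -2.171, -0.0]
force: [-0.5, 1.1, -2.5]
width: 0.246
gripper_force: 55.0
```

```bash
python3 - <<'E'
from h import *
rel(); print(job.sign_off())
E
```

```text
t 15.07 pos [ 0.6046 -0.0504  0.0425] x [0.045 0.999 0.   ] y [ 0.999 -0.045 -0.   ] z [-0.  0. -1.] F [-0.5  1.1 -2.5] T [0.31 0.08 0.05] w 0.246 gf 55.0
the job is handed in; nothing more can be done
None
```

I handed the job in at about 15 s: the bar runs through both bushings with its nose about 18–19 mm past the blue one, held still at 55 N grip with only about 3 N at the wrist; the hand-in returned no verdict, and the first grasp closed on nothing above the bar because the finger ends sit about 33 mm short of the reported TCP.

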